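# Line the storage tins up by height on the counter shelf

### The arm

A 6-joint arm with a two-finger parallel gripper is mounted at the origin on the work surface. World frame = base frame: x ahead of the robot, y to its left, z up, the work surface at z = 0. Lengths are in m, angles in rad, forces in N, time in s.
With the tool pointing down it reaches from about 0.425 to 0.95 m from the base axis. Payload 3.5 kg.
Tool frame: the origin (TCP) lies between the finger pads; the fingertips stand 22 mm ahead of it and the grasp point (between the pads) lies 3 mm ahead of it (ctrl.nose_length is the z of the fingertips in the tool frame, in m); z points along the fingers, y is the line along which they close (so a half turn about z gives the same grasp; the last joint's range is limited). The gripper opens to 85 mm and grips with 20 to 120 N. Pads are 22 mm wide; open, the fingers measure 114 mm over their backs; the gripper's body (76 mm by 85 mm) begins 54 mm behind the grasp point. The pads swing forward as they close: fully open they stand 13 mm farther back than shut.
Start: joints at [-1.318, 0.286, 1.577, -0, 1.279, -0.15], TCP at [0.265, -0.621, 0.253] pointing down, gripper open.
Joint ranges: [-2.77, 2.77], [-0.9, 2.22], [0.21, 2.48], [-1.53, 4.67], [0.24, 2.81], [-2.84, 2.84]. Speed limits (rad/s): [2.79, 2.79, 3.14, 3.14, 3.14, 3.14].

### API

Orientations are given as a unit quaternion [x, y, z, w].
In Python, from plant import ctrl gives the robot as it stands. The module is installed in compiled form; this text tells all that it offers.
- The arm moves only by the tool send_rows, never from a script. Its argument "rows" is text: rows parted by semicolons, each of 7 numbers parted by spaces: the turn, a rotation vector about the tool's x, y, z in parts of the range, where 1.0 means 60 degrees, then the shift along the tool's x, y, z in fractions of the full range, 1 being 1 m, then the opening, from -1 (shut) to 1 (fully open). A call has 1 to 8 rows; each row is the pose to reach, as a shift and turn from the pose commanded when the call began, along the tool's axes at that moment; what a row does not reach only later rows make up. A row lasts 1/8 s, in which the tool goes at most 62.5 mm and 10.7 degrees, less where a joint would pass 70% of its speed; a pose out of reach is approached as far as the arm can. A shift or turn number past 1, either way, is cut back to 1. A call with a gripper value outside its range is refused whole. The fingers move at their own pace and stop on an object; "grip_force" is the grip in N (left out, the last holds). Time passes only in rows, so rows that repeat a pose let the fingers close. It gives the time, the measured TCP pose, the force, the opening and the grip force at its end, in the units of the state.
- ctrl.get_state(): the state, without advancing time (a new reading comes with each control period).
- ctrl.read_camera(name): name is "scene" or "top" or "wrist"; returns a dict with "color" (400x640x3 uint8, red, green, blue), "fx", "fy", "cx", "cy" (pixels), "extrinsics" (4x4, takes a point from world to camera coordinates). Camera axes: x right, y down, z forward; pixel columns grow to the right and rows downward; lengths in m; the calibration is good to about 2 mm. The wrist camera is an equidistant fisheye: a pixel r from the principal point sees the ray r / f radians off the axis. A picture is of the moment at which its call begins. There is no depth.
- ctrl.sign_off(): hands the job in; it is judged then, once.
Trained networks look in a picture, given as the dict that the camera call returned (one of the last four; its "shot" number tells which), for a name from the list of things; names that differ only in an ending like _2 or _b are one class to them, and where a whole thing is asked for, a point or a joint stands for the part that bears it (a point fixed in the world has none). Each returns a list of dicts, best first, with "p" (0 to 1); they miss things now and then, are a little off and sometimes report something else, mostly with a low value. They report only what shows in the picture. A call takes as long as a camera call. They do not tell look-alikes from the thing itself.
- ctrl.look_for(picture, target): "position" ([x, y, z] in m, in the coordinates of the camera as it stood for that picture, good to about 4 mm: the middle of the surface that is visible of it).
The state is a dict: "time": time; "qpos": joint angles; "dq": joint speeds; "joint_efforts": joint torques, N m; "eef_pos": TCP position; "tcp_rot": TCP orientation; "contact_force": force on the tool from outside, world axes, zero at the start; "wrist_torque": the same for the moment, N m; "opening": opening from 0.0 (shut) to 1.0 (fully open); "finger_force": force on a finger pad.
Only numpy, scipy, OpenCV 4.12 (cv2) and the standard library are available. Lean on these libraries where they do the work, as an engineer would, in place of code of your own. Each camera call takes 0.05 s, during which the arm holds its last target. There are 200 camera calls.

### The job

Put the four yellow storage tins back on the little white shelf in order of height: the tallest on the cork mat next to the terracotta salt crock, then the next tallest, down to the smallest on the mat farthest from the crock, one upright in the middle of each mat. Set every tin down rather than dropping it or knocking it over, and leave the salt crock and the turquoise mug where they stand.

Things in the scene. Friction and masses are not known exactly. Their poses are not given: they have to be found in the camera images.
- tin_a: The tallest storage tin of the set: loose upright mustard-yellow enamelled cylinder 72 mm in diameter with a white lid fixed on it, 125 mm from underside to lid top; on the lid's centre stands a round black knob 24 mm in diameter and 26 mm tall (overall 151 mm), the part to lift it by. Origin at the centre of the underside, z up along the tin. 0.1 to 0.6 kg.
- tin_b: The second tallest storage tin of the set: loose upright mustard-yellow enamelled cylinder 64 mm in diameter with a white lid fixed on it, 102 mm from underside to lid top; on the lid's centre stands a round black knob 24 mm in diameter and 26 mm tall (overall 128 mm), the part to lift it by. Origin at the centre of the underside, z up along the tin. 0.1 to 0.6 kg.
- tin_c: The third tallest storage tin of the set: loose upright mustard-yellow enamelled cylinder 56 mm in diameter with a white lid fixed on it, 80 mm from underside to lid top; on the lid's centre stands a round black knob 24 mm in diameter and 26 mm tall (overall 106 mm), the part to lift it by. Origin at the centre of the underside, z up along the tin. 0.1 to 0.6 kg.
- tin_d: The smallest storage tin of the set: loose upright mustard-yellow enamelled cylinder 48 mm in diameter with a white lid fixed on it, 58 mm from underside to lid top; on the lid's centre stands a round black knob 24 mm in diameter and 26 mm tall (overall 84 mm), the part to lift it by. Origin at the centre of the underside, z up along the tin. 0.1 to 0.6 kg.
- mat_1: One of four equal round brown cork mats, 84 mm across, 4 mm thick, fixed in a straight row about 100 mm apart on a low white shelf (650 x 135 mm, top 60 mm above the counter). Which mat has which place in the row varies. Origin: centre of its underside, on the shelf top; y along the row, z up. A thin steel rail 28 mm high stands along the shelf's far edge, 61 mm behind the row.
- mat_2: One of four equal round brown cork mats, 84 mm across, 4 mm thick, fixed in a straight row about 100 mm apart on a low white shelf (650 x 135 mm, top 60 mm above the counter). Which mat has which place in the row varies. Origin: centre of its underside, on the shelf top; y along the row, z up. A thin steel rail 28 mm high stands along the shelf's far edge, 61 mm behind the row.
- mat_3: One of four equal round brown cork mats, 84 mm across, 4 mm thick, fixed in a straight row about 100 mm apart on a low white shelf (650 x 135 mm, top 60 mm above the counter). Which mat has which place in the row varies. Origin: centre of its underside, on the shelf top; y along the row, z up. A thin steel rail 28 mm high stands along the shelf's far edge, 61 mm behind the row.
- mat_4: One of four equal round brown cork mats, 84 mm across, 4 mm thick, fixed in a straight row about 100 mm apart on a low white shelf (650 x 135 mm, top 60 mm above the counter). Which mat has which place in the row varies. Origin: centre of its underside, on the shelf top; y along the row, z up. A thin steel rail 28 mm high stands along the shelf's far edge, 61 mm behind the row.
- salt_crock: Brown terracotta salt crock with a wooden lid, 90 mm across, 102 mm tall, at one end of the white shelf (either end), about 120 mm beyond the nearest mat; the tallest tin goes next to it. An amber honey jar, 64 mm across, 88 mm tall, stands likewise at the other end. Origin at the centre of the underside, z up.
- mug: Turquoise plastic mug, 76 mm across, 78 mm tall, handle on its +y side, standing on the counter among the tins; to be left alone. Origin at the centre of the underside, z up. The other clutter among the tins (bottle cap, teaspoon, shard) is under 25 mm high.
Mind the look-alikes: they are no part of the job. Leave any green or purple look-alike of the tin_a alone. What is shaped like the tin_c but red is not meant.

How it is judged:
By the outcome, as a careful person would: the job done as asked, in the order asked, and still so for the second after the job is handed in, with the robot touching nothing.
It also fails if it takes over 104 s, if anything falls off the work surface, if the arm or the gripper's body presses on something with over 40 N, if the wrist force passes 120 N, or if a joint passes its speed limit or range.

## Working session

There is one attempt and no reset: what is moved stays moved. The work goes in short steps, Python scripts to look and compute and a tool call to move; the robot and the scene stay as the last step left them, time stands still between calls to the robot, and variables do not carry over. Pictures are saved under pics/ and viewed, at most 14 in all, crops included, and the job is handed in when it is done.

Besides the shell and the picture viewer there is one more tool, called after "Emit:" as name(argument=value, ...) on one line, values as JSON. send_rows: Moves the arm, as the interface text tells. Its arguments: {"type":"object","properties":{"rows":{"type":"string"},"grip_force":{"type":"number"}},"required":["rows"]}

```bash
mkdir -p pics
cat > h.py <<'E'
import numpy as np, cv2
from plant import ctrl
def save(p,n,crop=None,s=1):
    im=p["color"][:,:,::-1]
    if crop: im=im[crop[1]:crop[3],crop[0]:crop[2]]
    if s!=1: im=cv2.resize(im,None,fx=s,fy=s,interpolation=cv2.INTER_CUBIC)
    cv2.imwrite("pics/"+n+".png",im)
def world(p,c): return np.linalg.inv(p["extrinsics"])@np.r_[c,1]
def proj(p,w):
    c=(p["extrinsics"]@np.r_[w,1])[:3]; return np.array([p["fx"]*c[0]/c[2]+p["cx"],p["fy"]*c[1]/c[2]+p["cy"]])
def ray(p,uv,z):
    E=np.linalg.inv(p["extrinsics"]); d=E[:3,:3]@np.array([(uv[0]-p["cx"])/p["fx"],(uv[1]-p["cy"])/p["fy"],1]); o=E[:3,3]
    return o+d*(z-o[2])/d[2]
E
python3 - <<'E'
from h import *
for n in ("scene","top"):
    p=ctrl.read_camera(n); save(p,n+"0"); print(n,p["fx"],p["cx"],p["cy"],np.linalg.inv(p["extrinsics"])[:3].round(3).tolist())
    for t in ("tin_a","mat_1","salt_crock","mug"):
        for d in ctrl.look_for(p,t):
            if d["p"]>.15:
                w=world(p,d["position"])[:3]; print(t,round(d["p"],2),w.round(3),proj(p,w).round(0))
s=ctrl.get_state(); print(s["tcp_rot"],s["opening"],s["time"],ctrl.nose_length)
E
```

```text
scene 388.8490856988726 317.2384528230176 189.05425591635662 [[0.554, 0.618, -0.558, 0.956], [0.833, -0.41, 0.372, -0.345], [0.001, -0.671, -0.741, 0.772]]
tin_a 0.82 [ 0.239 -0.291  0.066] [172. 192.]
tin_a 0.8 [0.254 0.252 0.088] [355. 113.]
tin_a 0.76 [0.448 0.143 0.094] [367. 165.]
tin_a 0.73 [ 0.355 -0.291  0.07 ] [189. 223.]
tin_a 0.71 [0.502 0.304 0.093] [430. 153.]
tin_a 0.67 [ 0.457 -0.011  0.052] [318. 205.]
mat_1 0.86 [0.623 0.128 0.063] [409. 222.]
mat_1 0.82 [ 0.621 -0.06   0.065] [342. 261.]
mat_1 0.81 [ 0.616 -0.164  0.06 ] [298. 285.]
mat_1 0.77 [0.625 0.031 0.064] [377. 242.]
salt_crock 0.75 [ 0.355 -0.285  0.071] [192. 222.]
salt_crock 0.61 [0.643 0.224 0.133] [453. 190.]
mug 0.76 [0.366 0.299 0.05 ] [391. 138.]
top 385.8449027514388 322.9828110934019 196.57270557336454 [[-0.028, -0.996, 0.084, 0.377], [-1.0, 0.028, 0.001, 0.014], [-0.003, -0.084, -0.997, 0.913]]
tin_a 0.85 [ 0.44  -0.003  0.058] [331. 200.]
tin_a 0.82 [0.234 0.259 0.126] [204. 304.]
tin_a 0.8 [ 0.445 -0.154  0.1  ] [403. 194.]
tin_a 0.79 [0.483 0.318 0.128] [175. 181.]
tin_a 0.78 [0.428 0.153 0.129] [255. 205.]
tin_a 0.73 [ 0.228 -0.286  0.079] [468. 295.]
tin_a 0.68 [ 0.338 -0.277  0.08 ] [461. 243.]
mat_1 0.96 [ 0.618 -0.065  0.062] [356. 120.]
mat_1 0.84 [0.615 0.034 0.063] [313. 123.]
mat_1 0.84 [ 0.61  -0.166  0.063] [402. 122.]
mat_1 0.71 [0.622 0.129 0.067] [270. 120.]
salt_crock 0.73 [0.613 0.242 0.143] [209. 116.]
mug 0.95 [0.355 0.317 0.031] [191. 242.]
[ 9.79786019e-01  2.00048380e-01  2.01644005e-06 -4.80338417e-05] 0.9950275799081438 0.5 0.022
```

View pics/scene0.png

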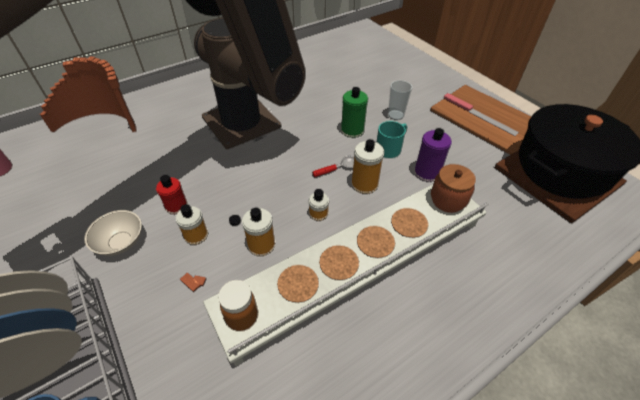

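View pics/top0.png

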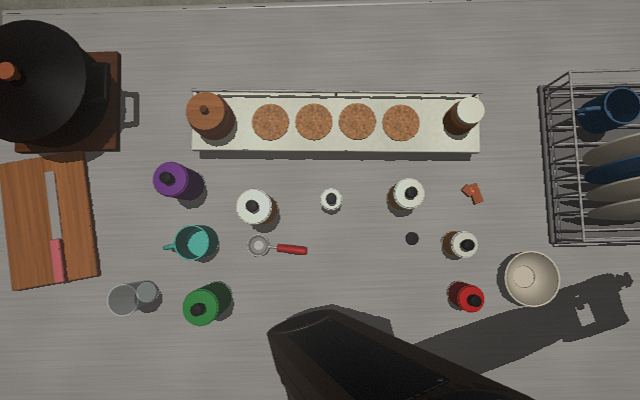

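The scene picture shows four amber-yellow tins with white lids, at (367,165) large, (258,232) medium, (190,224) smaller and (319,205) smallest. The look-alikes are green (354,112), purple (432,155) and red (171,193). The crock is at the +y end (453,190) and the honey jar (238,305) at the other. Next I'll measure the knobs and mats in both views and make one crop to confirm.

Run:
```python
from h import *
P={n:ctrl.read_camera(n) for n in ("scene","top")}
H=dict(a=.125,b=.102,c=.080,d=.058)
px=dict(top=dict(a=(254,207),b=(410,193),c=(463,243),d=(331,200)),scene=dict(a=(368,147),b=(257,214),c=(186,211),d=(319,195)))
for k in H:
    L=[]
    for n,p in P.items():
        x,y=px[n][k]; r=11
        g=p["color"][y-r:y+r+1,x-r:x+r+1].max(2); m=(g<70).astype(np.uint8)
        c,lab,st,ce=cv2.connectedComponentsWithStats(m)
        i=min(range(1,c),key=lambda i:np.hypot(*(ce[i]-r))-.05*min(st[i,4],80)); uv=ce[i]+[x-r,y-r]
        E=np.linalg.inv(p["extrinsics"]); w=ray(p,uv,H[k]+.015); L.append((E[:3,3],w)); print(k,n,uv.round(1),st[i].tolist(),w.round(4))
    (o1,a),(o2,b)=L; d1,d2=a-o1,b-o2
    s=np.linalg.lstsq(np.c_[d1,-d2],o2-o1,rcond=None)[0]; print("  tri",((o1+s[0]*d1+o2+s[1]*d2)/2).round(4),"gap",np.linalg.norm(o1+s[0]*d1-o2-s[1]*d2).round(4))
for n,p in P.items():
    h=cv2.cvtColor(p["color"],cv2.COLOR_RGB2HSV); m=((h[...,0]<18)&(h[...,1]>70)&(h[...,2]>90)).astype(np.uint8)
    m=cv2.morphologyEx(m,cv2.MORPH_CLOSE,np.ones((3,3)))
    for u in (dict(top=[(270,121),(313,122),(357,121),(401,122)],scene=[(409,222),(376,242),(340,261),(298,284)])[n]):
        c,lab,st,ce=cv2.connectedComponentsWithStats(m); i=lab[u[1],u[0]]; print(n,ce[i].round(1),st[i].tolist(),ray(p,ce[i],.064).round(4))
im=np.hstack([cv2.resize(P["scene"]["color"][125:255,150:400,::-1],None,fx=2.4,fy=2.4)])
cv2.imwrite("pics/crop1.png",im)
```

```text
a scene [369.2 145.3] [8, 4, 9, 12, 87] [0.4303 0.157  0.14  ]
a top [251.8 205.6] [3, 4, 13, 12, 112] [0.4275 0.1583 0.14  ]
  tri [0.4278 0.159  0.1372] gap 0.0005
b scene [255.4 214.2] [5, 5, 10, 13, 112] [ 0.4499 -0.1675  0.117 ]
b top [410.6 192.5] [6, 5, 12, 12, 112] [ 0.4469 -0.1666  0.117 ]
  tri [ 0.4474 -0.167   0.114 ] gap 0.0007
c scene [185.7 210.2] [5, 3, 12, 15, 124] [ 0.3366 -0.2861  0.095 ]
c top [466.8 244.7] [8, 7, 14, 13, 127] [ 0.3352 -0.2845  0.095 ]
  tri [ 0.335  -0.2856  0.093 ] gap 0.0008
d scene [318.  194.5] [6, 5, 9, 12, 91] [ 0.4452 -0.0029  0.073 ]
d top [330.8 198.4] [6, 4, 10, 11, 86] [ 0.4427 -0.002   0.073 ]
  tri [ 0.4431 -0.0018  0.0703] gap 0.0006
scene [409.2 222.4] [391, 208, 37, 30, 838] [0.6239 0.1276 0.064 ]
scene [375.4 241.4] [357, 226, 38, 32, 950] [0.6218 0.0303 0.064 ]
scene [338.8 262.3] [319, 246, 40, 34, 1070] [ 0.6203 -0.0674  0.064 ]
scene [297.6 283.2] [277, 265, 42, 38, 1211] [ 0.6137 -0.1648  0.064 ]
top [269.9 121.6] [252, 104, 37, 36, 1050] [0.6203 0.1292 0.064 ]
top [313.4 121.3] [295, 104, 37, 36, 1051] [0.618  0.0317 0.064 ]
top [356.8 120.8] [339, 103, 37, 36, 1053] [ 0.6164 -0.0657  0.064 ]
top [400.5 122.4] [382, 104, 38, 37, 1059] [ 0.6098 -0.1634  0.064 ]
```

View pics/crop1.png

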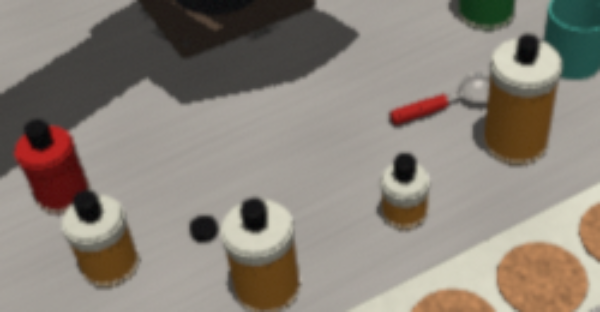

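The crop confirms it: tin_a is at scene (368,165), tin_b (258,232), tin_c (190,224) and tin_d (319,205). All are amber-yellow with white lids, and their triangulated knob heights agree within 3 mm. The red tin at (171,193) is excluded, and the black cap at (235,220) is clutter. First I'll go above tin_c with the yaw squared to the world axes.

Units first: shifts go in shares of 1 m and turns go in shares of 60 degrees. So -281 mm is -0.281, 190 mm is 0.19, 23.1 degrees is 0.385.

Emit:
send_rows(rows="0 0 0.0833 0.025 -0.035 0 0.2;0 0 0.1667 0.06 -0.085 0 0.2;0 0 0.25 0.098 -0.14 0 0.2;0 0 0.3333 0.136 -0.195 0 0.2;0 0 0.385 0.17 -0.243 0 0.2;0 0 0.385 0.19 -0.271 0 0.2;0 0 0.385 0.197 -0.281 0 0.2;0 0 0.385 0.197 -0.281 0 0.2", grip_force=50)

```text
time: 1.6
eef_pos: [0.3359, -0.2853, 0.2537]
tcp_rot: [1.0, 0.0, 0.0, 0.001]
contact_force: [0.2, -0.2, -0.7]
opening: 0.604
finger_force: 0.0
```

```bash
cat >> h.py <<'E'
def wproj(p,w):
    c=(p["extrinsics"]@np.r_[w,1])[:3]; th=np.arctan2(np.hypot(*c[:2]),c[2]); u=c[:2]/np.hypot(*c[:2])*th
    return np.array([p["fx"]*u[0]+p["cx"],p["fy"]*u[1]+p["cy"]])
def wray(p,uv,z):
    a=np.array([(uv[0]-p["cx"])/p["fx"],(uv[1]-p["cy"])/p["fy"]]); th=np.hypot(*a); E=np.linalg.inv(p["extrinsics"])
    d=E[:3,:3]@np.r_[a/th*np.sin(th),np.cos(th)]; o=E[:3,3]; return o+d*(z-o[2])/d[2]
E
python3 - <<'E'
from h import *
p=ctrl.read_camera("wrist"); save(p,"w1"); print(wproj(p,[.336,-.285,.106]),np.linalg.inv(p["extrinsics"])[:3].round(3).tolist())
s=ctrl.get_state(); print(s["eef_pos"],s["tcp_rot"],s["qpos"],s["opening"],s["time"])
E
```

```text
[315.10926074 186.233589  ] [[0.001, -0.959, -0.285, 0.409], [-1.0, -0.001, -0.002, -0.285], [0.002, 0.285, -0.959, 0.376]]
[ 0.33579701 -0.28603149  0.25373125] [ 9.99999767e-01 -1.60535459e-04  1.70035992e-04  6.40892444e-04] [-9.36066943e-01 -2.55675223e-01  2.12462870e+00 -5.09052264e-04
  1.27140551e+00  6.35200293e-01] 0.5963851037462935 1.65
```

View pics/w1.png

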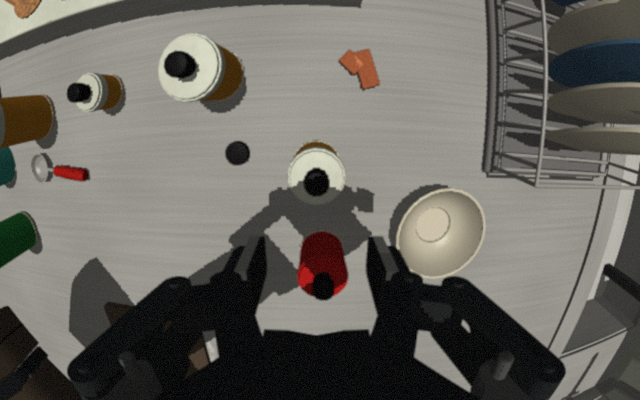

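The wrist view shows tin_c's knob at (316,182), with its white lid above it at (316,172). The red tin at (323,270) is further back. Now I'll refine the measurement.

```bash
cat >> h.py <<'E'
def wknob(p,uv,z,r=18):
    x,y=uv; m=(p["color"][y-r:y+r+1,x-r:x+r+1].max(2)<45).astype(np.uint8)
    c,lab,st,ce=cv2.connectedComponentsWithStats(m); i=1+np.argmin([np.hypot(*(q-r)) if s[4]>30 else 99 for q,s in zip(ce[1:],st[1:])])
    u=ce[i]+[x-r,y-r]; return u.round(1),st[i].tolist(),wray(p,u,z).round(4)
E
python3 - <<'E'
from h import *
p=ctrl.read_camera("wrist")
print(wknob(p,(316,182),.095),wknob(p,(180,65),.117,22),wknob(p,(79,92),.073),p["fx"])
for z in (.08,.106): print(wproj(p,[.336,-.2855,z]))
E
```

```text
(array([315.2, 182.3]), [5, 5, 25, 27, 523], array([ 0.3367, -0.2858,  0.095 ])) (array([178.8,  64.7]), [6, 9, 31, 26, 612], array([ 0.4496, -0.1667,  0.117 ])) (array([78. , 92.4]), [6, 10, 24, 18, 341], array([ 0.4453, -0.0024,  0.073 ])) 309.70691628693146
[314.97365455 179.18504128]
[314.93579918 186.07823586]
```

To row units: 146 mm is 0.146, 144 mm is 0.144.

Emit:
send_rows(rows="0 0 0 0.001 0 0.02 0.2;0 0 0 0.001 0 0.05 0.2;0 0 0 0.001 0 0.085 0.2;0 0 0 0.001 0 0.115 0.2;0 0 0 0.001 0 0.135 0.2;0 0 0 0.001 0 0.144 0.2;0 0 0 0.001 0 0.146 0.2;0 0 0 0.001 0 0.146 0.2")

```text
time: 2.7
eef_pos: [0.337, -0.286, 0.108]
tcp_rot: [1.0, -0.0, 0.0, 0.001]
contact_force: [-0.2, -0.0, -0.1]
opening: 0.599
finger_force: 0.0
```

Emit:
send_rows(rows="0 0 0 0 0 0 -0.3;0 0 0 0 0 0 -0.6;0 0 0 0 0 0 -1;0 0 0 0 0 0 -1;0 0 0 0 0 0 -1;0 0 0 0 0 0 -1")

```text
time: 3.45
eef_pos: [0.3373, -0.2859, 0.1084]
tcp_rot: [1.0, -0.0, 0.001, 0.001]
contact_force: [1.0, 0.5, 6.3]
opening: 0.262
finger_force: 49.5
```

Run:
```python
from h import *
p=ctrl.read_camera("scene"); save(p,"s2",(120,60,370,270),2.4)
s=ctrl.get_state(); print(s["eef_pos"],s["contact_force"],s["opening"],s["finger_force"])
```

```text
[ 0.33725895 -0.28586411  0.10837355] [-0.2399484   0.13400946  5.27036221] 0.26096263771492 49.541911482810974
```

View pics/s2.png

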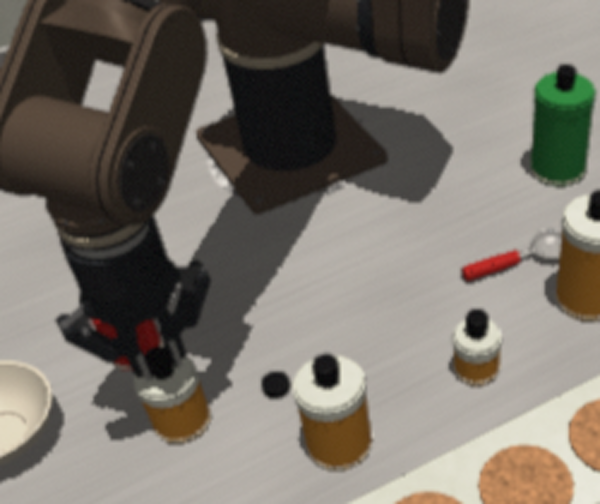

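Gripped: the opening of 22 mm fits the knob, and the picture shows the fingers on tin_c's knob at (160,365). Now lift and carry.

Emit:
send_rows(rows="0 0 0 0 0 -0.005 -1;0 0 0 0 0 -0.018 -1;0 0 0 0 0 -0.04 -1;0 0 0 0 0 -0.075 -1;0 0 0 0 0 -0.115 -1;0 0 0 0 0 -0.148 -1;0 0 0 0 0 -0.166 -1;0 0 0 0 0 -0.17 -1")

```text
time: 4.5
eef_pos: [0.3368, -0.2853, 0.2782]
tcp_rot: [1.0, -0.0, 0.0, 0.001]
contact_force: [-0.5, 1.5, -1.9]
opening: 0.26
finger_force: 49.2
```

To row units: 280 mm is 0.28, 268 mm is 0.268.

Emit:
send_rows(rows="0 0 0 0.012 -0.009 0 -1;0 0 0 0.045 -0.035 0 -1;0 0 0 0.095 -0.074 0 -1;0 0 0 0.145 -0.113 0 -1;0 0 0 0.195 -0.152 0 -1;0 0 0 0.238 -0.186 0 -1;0 0 0 0.268 -0.209 0 -1;0 0 0 0.28 -0.219 0 -1")

```text
time: 5.5
eef_pos: [0.6174, -0.0636, 0.2744]
tcp_rot: [1.0, 0.001, -0.002, -0.001]
contact_force: [0.6, -0.6, -2.7]
opening: 0.257
finger_force: 49.3
```

To row units: 97 mm is 0.097, 94 mm is 0.094.

Emit:
send_rows(rows="0 0 0 0 0 0 -1;0 0 0 0 0 0.01 -1;0 0 0 0 0 0.035 -1;0 0 0 0 0 0.065 -1;0 0 0 0 0 0.085 -1;0 0 0 0 0 0.094 -1;0 0 0 0 0 0.097 -1;0 0 0 0 0 0.097 -1")

```text
time: 6.5
eef_pos: [0.6173, -0.0665, 0.1813]
tcp_rot: [1.0, -0.0, 0.001, 0.0]
contact_force: [-0.1, 0.5, -2.8]
opening: 0.258
finger_force: 49.4
```

Run:
```python
from h import *
p=ctrl.read_camera("scene"); save(p,"s3",(200,110,450,320),2.4)
s=ctrl.get_state(); print(s["eef_pos"],s["tcp_rot"],s["contact_force"],s["opening"],s["finger_force"],s["qpos"])
```

```text
[ 0.61745818 -0.06653829  0.18157359] [ 9.99999411e-01 -1.93519527e-04  1.02554873e-03  2.96334818e-04] [-0.96524552 -0.14487853 -2.30128874] 0.26360543052470625 49.35189127922058 [-2.70533354e-01  2.34647347e-01  1.77575409e+00 -2.58626325e-05
  1.12905634e+00  1.30066104e+00]
```

View pics/s3.png

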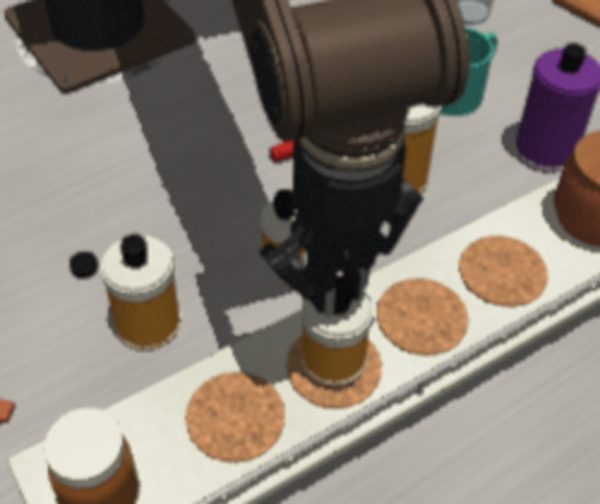

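The tin hangs about 9 mm above the third mat, at crop (335,345). Now lower gently.

To row units: 9.5 mm is 0.0095, 9 mm is 0.009.

Emit:
send_rows(rows="0 0 0 0.0005 0 0.003 -1;0 0 0 0.0005 0 0.006 -1;0 0 0 0.0005 0 0.008 -1;0 0 0 0.0005 0 0.009 -1;0 0 0 0.0005 0 0.0095 -1;0 0 0 0.0005 0 0.0095 -1")

```text
time: 7.3
eef_pos: [0.6178, -0.0662, 0.1726]
tcp_rot: [1.0, -0.0, 0.001, -0.0]
contact_force: [-2.9, 2.1, 4.5]
opening: 0.259
finger_force: 50.1
```

Emit:
send_rows(rows="0 0 0 0 0 0 -0.35;0 0 0 0 0 0 -0.2;0 0 0 0 0 0 0;0 0 0 0 0 0 0.2;0 0 0 0 0 -0.008 0.2;0 0 0 0 0 -0.03 0.2;0 0 0 0 0 -0.065 0.2;0 0 0 0 0 -0.09 0.2")

```text
time: 8.3
eef_pos: [0.6178, -0.0665, 0.2633]
tcp_rot: [1.0, -0.0, 0.001, 0.0]
contact_force: [0.4, 0.1, 0.5]
opening: 0.603
finger_force: 0.0
```

To row units: -168.5 mm is -0.1685, -168 mm is -0.168.

Emit:
send_rows(rows="0 0 0 -0.015 0.008 0 0.2;0 0 0 -0.05 0.028 0 0.2;0 0 0 -0.095 0.055 0 0.2;0 0 0 -0.135 0.08 0 0.2;0 0 0 -0.158 0.095 0 0.2;0 0 0 -0.168 0.101 0 0.2;0 0 0 -0.1685 0.101 0 0.2;0 0 0 -0.1685 0.101 0 0.2")

```text
time: 9.3
eef_pos: [0.4491, -0.1669, 0.2606]
tcp_rot: [1.0, 0.0, -0.0, -0.0]
contact_force: [-0.2, 0.5, -0.5]
opening: 0.601
finger_force: 0.0
```

Run:
```python
from h import *
p=ctrl.read_camera("wrist"); save(p,"w4"); s=ctrl.get_state(); print(s["eef_pos"],s["tcp_rot"])
for n,w in dict(b=[.449,-.167,.117],c=[.618,-.0665,.159],a=[.43,.158,.14],d=[.444,-.0025,.073]).items():
    u=wproj(p,w); print(n,u.round(1),wknob(p,tuple(u.round().astype(int)),w[2],16))
```

```text
bash:   729 Segmentation fault         python3 - <<'E'
from h import *
p=ctrl.read_camera("wrist"); save(p,"w4"); s=ctrl.get_state(); print(s["eef_pos"],s["tcp_rot"])
for n,w in dict(b=[.449,-.167,.117],c=[.618,-.0665,.159],a=[.43,.158,.14],d=[.444,-.0025,.073]).items():
    u=wproj(p,w); print(n,u.round(1),wknob(p,tuple(u.round().astype(int)),w[2],16))
E
```

View pics/w4.png

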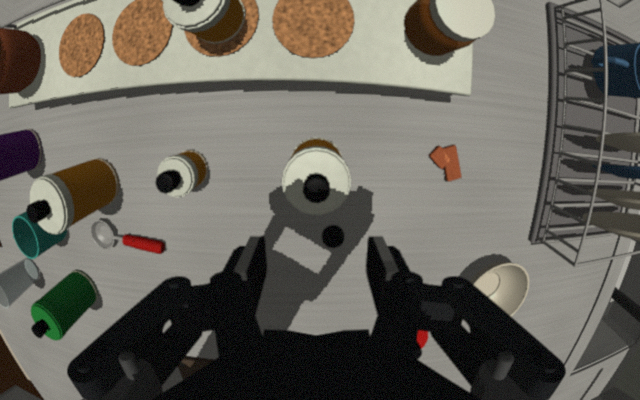

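The wrist view shows tin_b's knob at (316,187), tin_c standing on its mat at (205,15), tin_d at (180,178) and tin_a at (55,205). The crash came from a crop running off the top of the image.

Run:
```python
from h import *
p=ctrl.read_camera("wrist"); s=ctrl.get_state(); print(s["eef_pos"])
for n,w,u in (("b",[.449,-.167,.117],(316,187)),("a",[.43,.158,.14],(40,211)),("d",[.444,-.0025,.073],(168,182))):
    print(n,wproj(p,w).round(1),wknob(p,u,w[2],16))
for uv in ((313,23),(142,31),(81,45)): print(wray(p,uv,.064).round(4))
```

```text
[ 0.44929261 -0.16684928  0.26068314]
b [315.9 187.7] (array([316. , 188.6]), [3, 4, 27, 28, 587], array([ 0.4482, -0.167 ,  0.117 ]))
a [ 37.9 210.1] (array([ 37.6, 210.9]), [3, 6, 23, 23, 372], array([0.429 , 0.1592, 0.14  ]))
d [168.6 181.9] (array([168.2, 180.9]), [5, 5, 24, 21, 392], array([ 0.4452, -0.0022,  0.073 ]))
[ 0.608  -0.1639  0.064 ]
[0.6192 0.0295 0.064 ]
[0.6214 0.1269 0.064 ]
```

To row units: 131 mm is 0.131, 125 mm is 0.125.

Emit:
send_rows(rows="0 0 0 -0.0005 0 0.02 0.2;0 0 0 -0.0005 0 0.05 0.2;0 0 0 -0.0005 0 0.085 0.2;0 0 0 -0.0005 0 0.11 0.2;0 0 0 -0.0005 0 0.125 0.2;0 0 0 -0.0005 0 0.131 0.2;0 0 0 -0.0005 0 0.131 0.2;0 0 0 -0.0005 0 0.131 0")

```text
time: 10.4
eef_pos: [0.449, -0.1677, 0.1309]
tcp_rot: [1.0, -0.0, 0.001, 0.001]
contact_force: [-0.1, -0.2, -0.1]
opening: 0.5
finger_force: 0.0
```

Emit:
send_rows(rows="0 0 0 0 0 0 -0.3;0 0 0 0 0 0 -0.6;0 0 0 0 0 0 -1;0 0 0 0 0 0 -1;0 0 0 0 0 0 -1;0 0 0 0 0 0 -1")

```text
time: 11.15
eef_pos: [0.4488, -0.1674, 0.1308]
tcp_rot: [1.0, -0.0, 0.001, 0.0]
contact_force: [-0.6, 1.4, 5.9]
opening: 0.259
finger_force: 49.1
```

To row units: -170 mm is -0.17, -166 mm is -0.166.

Emit:
send_rows(rows="0 0 0 0 0 -0.005 -1;0 0 0 0 0 -0.018 -1;0 0 0 0 0 -0.04 -1;0 0 0 0 0 -0.075 -1;0 0 0 0 0 -0.115 -1;0 0 0 0 0 -0.148 -1;0 0 0 0 0 -0.166 -1;0 0 0 0 0 -0.17 -1")

```text
time: 12.15
eef_pos: [0.4484, -0.1674, 0.3006]
tcp_rot: [1.0, -0.0, 0.001, 0.0]
contact_force: [-0.9, 0.9, -4.5]
opening: 0.257
finger_force: 49.4
```

To row units: -198 mm is -0.198, 171.5 mm is 0.1715.

Emit:
send_rows(rows="0 0 0 0.006 -0.012 0 -1;0 0 0 0.02 -0.042 0 -1;0 0 0 0.045 -0.085 0 -1;0 0 0 0.08 -0.13 0 -1;0 0 0 0.115 -0.165 0 -1;0 0 0 0.147 -0.187 0 -1;0 0 0 0.166 -0.196 0 -1;0 0 0 0.1715 -0.198 0 -1")

```text
time: 13.15
eef_pos: [0.6197, 0.0323, 0.2969]
tcp_rot: [1.0, 0.001, -0.002, -0.0]
contact_force: [-0.3, -0.1, -4.3]
opening: 0.258
finger_force: 49.5
```

To row units: 97 mm is 0.097, 94 mm is 0.094.

Emit:
send_rows(rows="0 0 0 0 0 0 -1;0 0 0 0 0 0.01 -1;0 0 0 0 0 0.035 -1;0 0 0 0 0 0.065 -1;0 0 0 0 0 0.085 -1;0 0 0 0 0 0.094 -1;0 0 0 0 0 0.097 -1;0 0 0 0 0 0.097 -1")

```text
time: 14.15
eef_pos: [0.6204, 0.0306, 0.2038]
tcp_rot: [1.0, -0.0, 0.001, 0.0]
contact_force: [0.9, 0.3, -3.7]
opening: 0.259
finger_force: 49.5
```

To row units: 9.5 mm is 0.0095, 9 mm is 0.009.

Emit:
send_rows(rows="0 0 0 0 0 0.003 -1;0 0 0 0 0 0.006 -1;0 0 0 0 0 0.008 -1;0 0 0 0 0 0.009 -1;0 0 0 0 0 0.0095 -1;0 0 0 0 0 0.0095 -1")

```text
time: 14.9
eef_pos: [0.6204, 0.0308, 0.195]
tcp_rot: [1.0, -0.0, 0.001, -0.0]
contact_force: [-1.7, 1.8, 4.9]
opening: 0.261
finger_force: 50.2
```

To row units: -90 mm is -0.09, -65 mm is -0.065.

Emit:
send_rows(rows="0 0 0 0 0 0 -0.35;0 0 0 0 0 0 -0.2;0 0 0 0 0 0 0;0 0 0 0 0 0 0.2;0 0 0 0 0 -0.008 0.2;0 0 0 0 0 -0.03 0.2;0 0 0 0 0 -0.065 0.2;0 0 0 0 0 -0.09 0.2")

```text
time: 15.9
eef_pos: [0.6203, 0.0306, 0.2859]
tcp_rot: [1.0, -0.0, 0.001, 0.0]
contact_force: [0.3, 0.1, -0.2]
opening: 0.604
finger_force: 0.0
```

Emit:
send_rows(rows="0 0 0 -0.015 0.003 0 0.2;0 0 0 -0.05 0.009 0 0.2;0 0 0 -0.095 0.018 0 0.2;0 0 0 -0.14 0.026 0 0.2;0 0 0 -0.165 0.031 0 0.2;0 0 0 -0.175 0.033 0 0.2;0 0 0 -0.1755 0.033 0 0.2;0 0 0 -0.1755 0.033 0 0.2")

```text
time: 16.9
eef_pos: [0.4448, -0.0022, 0.2832]
tcp_rot: [1.0, -0.0, 0.0, -0.0]
contact_force: [-0.1, -0.2, -0.2]
opening: 0.602
finger_force: 0.0
```

Run:
```python
from h import *
p=ctrl.read_camera("wrist"); save(p,"w5"); s=ctrl.get_state(); print(s["eef_pos"],wproj(p,[.445,-.002,.073]))
u=wproj(p,[.445,-.002,.073]).round().astype(int); print(wknob(p,tuple(u),.073,16))
u=wproj(p,[.429,.1585,.14]).round().astype(int); print(wknob(p,tuple(u),.14,16))
```

```text
[ 0.44488157 -0.00222193  0.28317648] [315.52255798 171.17457842]
(array([315.8, 172. ]), [7, 6, 19, 22, 314], array([ 0.4441, -0.0023,  0.073 ]))
(array([154.1, 203.1]), [3, 4, 28, 25, 505], array([0.4294, 0.1585, 0.14  ]))
```

View pics/w5.png

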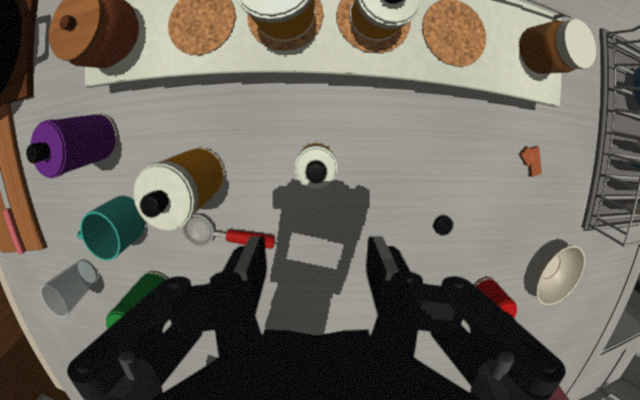

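The wrist view shows tin_d's knob at (316,172), right under the tool, with tin_b (280,15) and tin_c (380,15) standing on their mats.

To row units: 198 mm is 0.198, 187 mm is 0.187.

Emit:
send_rows(rows="0 0 0 0 0 0.025 0.2;0 0 0 0 0 0.07 0.2;0 0 0 0 0 0.12 0.2;0 0 0 0 0 0.16 0.2;0 0 0 0 0 0.187 0.2;0 0 0 0 0 0.198 0.2;0 0 0 0 0 0.198 0.1;0 0 0 0 0 0.198 0")

```text
time: 17.95
eef_pos: [0.4455, -0.0025, 0.0866]
tcp_rot: [1.0, -0.0, 0.001, 0.0]
contact_force: [0.6, -1.3, 0.5]
opening: 0.501
finger_force: 0.0
```

Emit:
send_rows(rows="0 0 0 0 0 0 -0.3;0 0 0 0 0 0 -0.6;0 0 0 0 0 0 -1;0 0 0 0 0 0 -1;0 0 0 0 0 0 -1;0 0 0 0 0 0 -1")

```text
time: 18.7
eef_pos: [0.4453, -0.0023, 0.0866]
tcp_rot: [1.0, -0.0, 0.001, 0.0]
contact_force: [0.1, 0.5, 5.4]
opening: 0.26
finger_force: 49.0
```

To row units: -190 mm is -0.19, -182 mm is -0.182.

Emit:
send_rows(rows="0 0 0 0 0 -0.005 -1;0 0 0 0 0 -0.018 -1;0 0 0 0 0 -0.04 -1;0 0 0 0 0 -0.075 -1;0 0 0 0 0 -0.115 -1;0 0 0 0 0 -0.155 -1;0 0 0 0 0 -0.182 -1;0 0 0 0 0 -0.19 -1")

```text
time: 19.7
eef_pos: [0.4449, -0.0024, 0.2777]
tcp_rot: [1.0, -0.0, 0.002, 0.001]
contact_force: [-1.1, -0.3, -1.6]
opening: 0.258
finger_force: 49.2
```

To row units: 166 mm is 0.166, 161 mm is 0.161.

Emit:
send_rows(rows="0 0 0 0.008 0.008 0 -1;0 0 0 0.028 0.03 0 -1;0 0 0 0.058 0.062 0 -1;0 0 0 0.093 0.098 0 -1;0 0 0 0.125 0.128 0 -1;0 0 0 0.15 0.149 0 -1;0 0 0 0.163 0.159 0 -1;0 0 0 0.166 0.161 0 -1")

```text
time: 20.7
eef_pos: [0.6101, -0.1636, 0.2734]
tcp_rot: [1.0, -0.0, -0.002, -0.001]
contact_force: [-1.1, -0.8, -1.8]
opening: 0.259
finger_force: 49.2
```

To row units: 118 mm is 0.118, 115 mm is 0.115.

Emit:
send_rows(rows="0 0 0 0 0 0 -1;0 0 0 0 0 0.015 -1;0 0 0 0 0 0.045 -1;0 0 0 0 0 0.08 -1;0 0 0 0 0 0.105 -1;0 0 0 0 0 0.115 -1;0 0 0 0 0 0.118 -1;0 0 0 0 0 0.118 -1")

```text
time: 21.7
eef_pos: [0.6108, -0.1634, 0.1584]
tcp_rot: [1.0, -0.0, 0.001, 0.0]
contact_force: [1.0, -0.2, -2.3]
opening: 0.259
finger_force: 49.2
```

To row units: 8.5 mm is 0.0085, 8 mm is 0.008.

Emit:
send_rows(rows="0 0 0 0 0 0.002 -1;0 0 0 0 0 0.005 -1;0 0 0 0 0 0.007 -1;0 0 0 0 0 0.008 -1;0 0 0 0 0 0.0085 -1;0 0 0 0 0 0.0085 -1")

```text
time: 22.45
eef_pos: [0.6108, -0.1633, 0.1508]
tcp_rot: [1.0, -0.0, 0.001, 0.0]
contact_force: [-2.6, 1.9, 5.0]
opening: 0.261
finger_force: 50.0
```

To row units: -140 mm is -0.14, -105 mm is -0.105.

Emit:
send_rows(rows="0 0 0 0 0 0 -0.35;0 0 0 0 0 0 -0.2;0 0 0 0 0 0 0;0 0 0 0 0 0 0.2;0 0 0 0 0 -0.01 0.2;0 0 0 0 0 -0.05 0.2;0 0 0 0 0 -0.105 0.2;0 0 0 0 0 -0.14 0.2")

```text
time: 23.45
eef_pos: [0.6111, -0.1636, 0.2933]
tcp_rot: [1.0, -0.0, 0.002, 0.001]
contact_force: [-0.1, 0.2, -0.0]
opening: 0.596
finger_force: 0.0
```

To row units: -321.5 mm is -0.3215, -307 mm is -0.307.

Emit:
send_rows(rows="0 0 0 -0.015 -0.015 0 0.2;0 0 0 -0.05 -0.05 0 0.2;0 0 0 -0.09 -0.1 0 0.2;0 0 0 -0.12 -0.155 0 0.2;0 0 0 -0.145 -0.21 0 0.2;0 0 0 -0.165 -0.265 0 0.2;0 0 0 -0.178 -0.307 0 0.2;0 0 0 -0.1815 -0.3215 0 0.2")

```text
time: 24.45
eef_pos: [0.4281, 0.16, 0.2898]
tcp_rot: [1.0, 0.001, 0.001, -0.0]
contact_force: [-0.2, -1.5, -0.1]
opening: 0.594
finger_force: 0.0
```

Emit:
send_rows(rows="0 0 0 0 0 0 0.2;0 0 0 0 0 0 0.2")

```text
time: 24.7
eef_pos: [0.4294, 0.1573, 0.289]
tcp_rot: [1.0, -0.001, 0.0, 0.0]
contact_force: [-0.6, 0.2, -0.7]
opening: 0.602
finger_force: 0.0
```

Run:
```python
from h import *
p=ctrl.read_camera("wrist"); save(p,"w6"); s=ctrl.get_state(); print(s["eef_pos"],s["qpos"])
u=wproj(p,[.429,.1585,.14]).round().astype(int); print(u,wknob(p,tuple(u),.14,18))
```

```text
[0.42945397 0.15713955 0.28884646] [ 1.28529847e-01 -2.40709532e-01  2.04839968e+00 -4.63593539e-04
  1.33397213e+00  1.70154377e+00]
[314 186] (array([314.3, 187.3]), [6, 6, 26, 27, 540], array([0.4282, 0.1584, 0.14  ]))
```

View pics/w6.png

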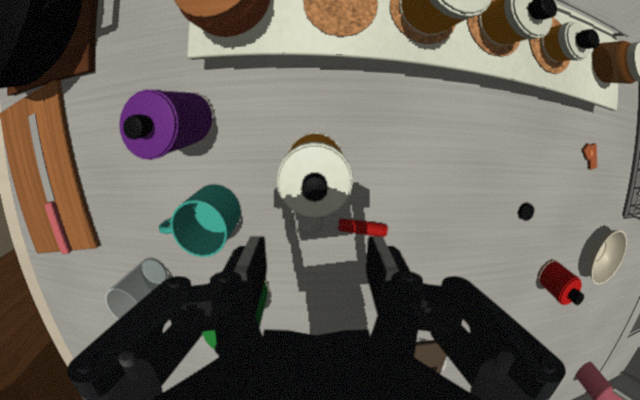

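The wrist view shows tin_a's knob at (314,187) under the tool, the mug well clear at (205,220), and three tins on their mats.

To row units: 137 mm is 0.137, 131 mm is 0.131.

Emit:
send_rows(rows="0 0 0 -0.0005 -0.001 0.02 0.2;0 0 0 -0.0005 -0.001 0.05 0.2;0 0 0 -0.0005 -0.001 0.088 0.2;0 0 0 -0.0005 -0.001 0.115 0.2;0 0 0 -0.0005 -0.001 0.131 0.2;0 0 0 -0.0005 -0.001 0.137 0.2;0 0 0 -0.0005 -0.001 0.137 0.1;0 0 0 -0.0005 -0.001 0.137 0")

```text
time: 25.75
eef_pos: [0.4293, 0.1593, 0.153]
tcp_rot: [1.0, -0.0, 0.001, -0.0]
contact_force: [0.4, 1.0, 0.8]
opening: 0.499
finger_force: 0.0
```

Emit:
send_rows(rows="0 0 0 0 0 0 -0.3;0 0 0 0 0 0 -0.6;0 0 0 0 0 0 -1;0 0 0 0 0 0 -1;0 0 0 0 0 0 -1;0 0 0 0 0 0 -1")

```text
time: 26.5
eef_pos: [0.429, 0.1592, 0.1528]
tcp_rot: [1.0, -0.0, 0.001, 0.0]
contact_force: [-0.6, -1.9, 6.2]
opening: 0.259
finger_force: 49.1
```

Emit:
send_rows(rows="0 0 0 0 0 -0.005 -1;0 0 0 0 0 -0.018 -1;0 0 0 0 0 -0.04 -1;0 0 0 0 0 -0.07 -1;0 0 0 0 0 -0.097 -1;0 0 0 0 0 -0.113 -1;0 0 0 0 0 -0.12 -1;0 0 0 0 0 -0.12 -1")

```text
time: 27.5
eef_pos: [0.4282, 0.1592, 0.2714]
tcp_rot: [1.0, -0.0, -0.0, 0.0]
contact_force: [0.5, -0.2, -3.8]
opening: 0.259
finger_force: 49.3
```

To row units: 193.5 mm is 0.1935, 190 mm is 0.19.

Emit:
send_rows(rows="0 0 0 0.008 0.001 0 -1;0 0 0 0.032 0.005 0 -1;0 0 0 0.068 0.011 0 -1;0 0 0 0.108 0.017 0 -1;0 0 0 0.147 0.023 0 -1;0 0 0 0.175 0.028 0 -1;0 0 0 0.19 0.03 0 -1;0 0 0 0.1935 0.031 0 -1")

```text
time: 28.5
eef_pos: [0.6221, 0.128, 0.2705]
tcp_rot: [1.0, -0.0, -0.001, -0.0]
contact_force: [0.4, -0.6, -3.4]
opening: 0.263
finger_force: 49.2
```

To row units: 46 mm is 0.046, 45 mm is 0.045.

Emit:
send_rows(rows="0 0 0 0 0 0 -1;0 0 0 0 0 0.005 -1;0 0 0 0 0 0.016 -1;0 0 0 0 0 0.03 -1;0 0 0 0 0 0.04 -1;0 0 0 0 0 0.045 -1;0 0 0 0 0 0.046 -1;0 0 0 0 0 0.046 -1")

```text
time: 29.5
eef_pos: [0.6222, 0.1282, 0.2263]
tcp_rot: [1.0, -0.0, 0.0, -0.0]
contact_force: [-1.0, 0.7, -4.1]
opening: 0.259
finger_force: 49.2
```

To row units: 9.8 mm is 0.0098, 9 mm is 0.009.

Emit:
send_rows(rows="0 0 0 0 0 0.003 -1;0 0 0 0 0 0.006 -1;0 0 0 0 0 0.008 -1;0 0 0 0 0 0.009 -1;0 0 0 0 0 0.0098 -1;0 0 0 0 0 0.0098 -1")

```text
time: 30.25
eef_pos: [0.6222, 0.1281, 0.217]
tcp_rot: [1.0, -0.0, 0.001, 0.0]
contact_force: [-2.1, -0.0, 0.7]
opening: 0.257
finger_force: 49.6
```

To row units: -90 mm is -0.09, -75 mm is -0.075.

Emit:
send_rows(rows="0 0 0 0 0 0 -0.35;0 0 0 0 0 0 -0.2;0 0 0 0 0 0 0;0 0 0 0 0 0 0.2;0 0 0 0 0 -0.01 0.2;0 0 0 0 0 -0.04 0.2;0 0 0 0 0 -0.075 0.2;0 0 0 0 0 -0.09 0.2")

```text
time: 31.25
eef_pos: [0.6229, 0.1283, 0.3097]
tcp_rot: [1.0, -0.0, 0.003, -0.0]
contact_force: [0.7, 1.0, -0.5]
opening: 0.604
finger_force: 0.0
```

To row units: -155 mm is -0.155, -150 mm is -0.15.

Emit:
send_rows(rows="0 0 0 -0.015 0 0 0.2;0 0 0 -0.05 0.02 0 0.2;0 0 0 -0.095 0.055 0 0.2;0 0 0 -0.13 0.09 0 0.2;0 0 0 -0.15 0.12 0 0.2;0 0 0 -0.155 0.135 0 0.2;0 0 0 -0.155 0.14 0 0.2;0 0 0 -0.155 0.14 0 0.2")

```text
time: 32.25
eef_pos: [0.4671, -0.0116, 0.3056]
tcp_rot: [1.0, -0.0, -0.0, -0.0]
contact_force: [0.2, 0.3, -0.3]
opening: 0.597
finger_force: 0.0
```

Run:
```python
from h import *
p=ctrl.read_camera("scene"); save(p,"s7",(200,90,500,340),2.4)
t=ctrl.read_camera("top"); save(t,"t7",(120,60,520,330),2)
s=ctrl.get_state(); print(s["eef_pos"],s["contact_force"],s["time"])
for n in "salt_crock","mug":
    for q in (p,t): print(n,[(round(d["p"],2),world(q,d["position"])[:3].round(3)) for d in ctrl.look_for(q,n)[:2]])
H=dict(a=(.622,.128,.189),b=(.6204,.0308,.166),c=(.6178,-.0664,.144),d=(.611,-.1635,.122))
for k,w in H.items():
    w=np.array(w)+[0,0,.015]
    for q in (p,t):
        x,y=proj(q,w).round().astype(int); r=10
        m=(q["color"][y-r:y+r+1,x-r:x+r+1].max(2)<60).astype(np.uint8); c,l,st,ce=cv2.connectedComponentsWithStats(m)
        if c>1:
            i=1+np.argmax(st[1:,4]); print(k,st[i].tolist(),ray(q,ce[i]+[x-r,y-r],w[2]).round(4))
```

```text
[ 0.46721449 -0.01121501  0.30571604] [ 0.87328705 -0.51880916  0.40858534] 32.35
salt_crock [(0.91, array([0.641, 0.226, 0.139]))]
salt_crock [(0.64, array([0.613, 0.243, 0.143])), (0.61, array([ 0.611, -0.175,  0.125]))]
mug [(0.88, array([0.365, 0.295, 0.046])), (0.34, array([0.643, 0.009, 0.063]))]
mug [(0.67, array([0.354, 0.315, 0.034]))]
a [4, 0, 17, 19, 217] [0.6171 0.1349 0.204 ]
a [5, 5, 12, 14, 78] [0.6185 0.127  0.204 ]
b [4, 3, 12, 15, 137] [0.6207 0.0301 0.181 ]
b [7, 0, 8, 21, 55] [0.6212 0.0308 0.181 ]
c [5, 3, 12, 15, 134] [ 0.6184 -0.067   0.159 ]
c [8, 4, 7, 3, 9] [ 0.6273 -0.0689  0.159 ]
d [5, 3, 11, 15, 137] [ 0.6111 -0.1636  0.137 ]
d [8, 5, 9, 16, 48] [ 0.6101 -0.1636  0.137 ]
```

View pics/s7.png

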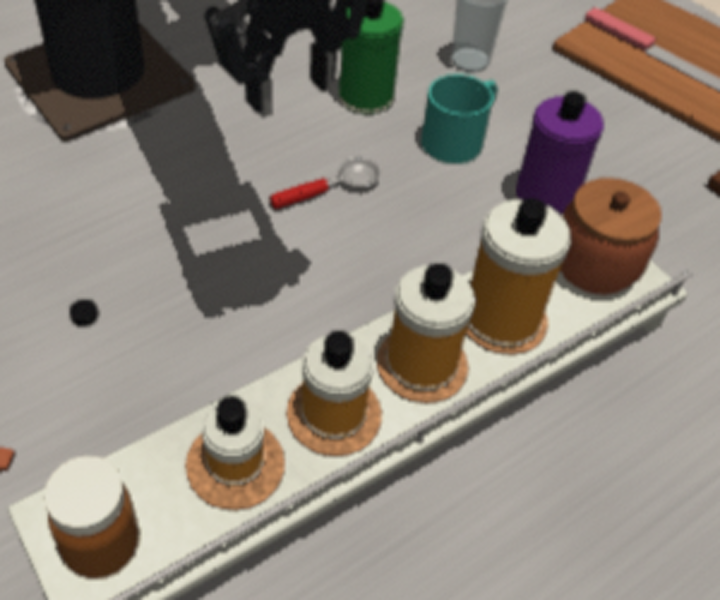

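View pics/t7.png

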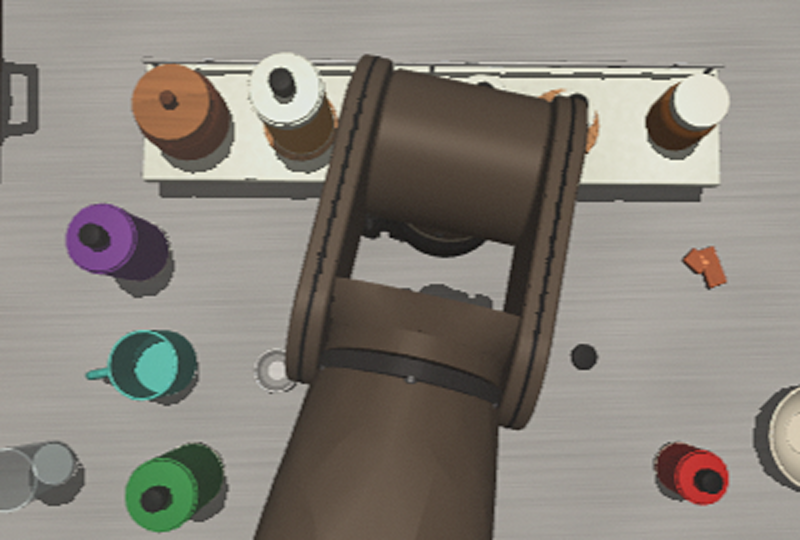

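The tins stand on the mats in height order from the crock: tin_a (520,275), tin_b (432,330), tin_c (337,385) and tin_d (233,440) in the scene crop. All are upright, and tins b, c and d measure within about 3 mm of their mat centres. Tin_a was set down at its mat's measured centre. The crock and mug have not moved and the gripper is clear, so I'm handing in.

```bash
python3 -c "
from plant import ctrl
print(ctrl.sign_off())"
```

```text
the job is handed in; nothing more can be done
None
```

The job is handed in at 32 s: all four yellow tins stand upright on their mats in height order, tallest next to the salt crock, with the crock and mug left where they stood.

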